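# Lock up the coffee sample chest

## Robot

A 7-joint arm with a two-finger parallel gripper is mounted at the origin on the work surface. World frame = base frame: x ahead of the robot, y to its left, z up, the work surface at z = 0. Lengths are in m, angles in rad, forces in N, time in s.
With the tool pointing down it reaches from about 0.4 to 0.85 m from the base axis. Payload 10.4 kg.
Tool frame: the origin (TCP) lies on the front face of the gripper's body, between the roots of the fingers; the fingertips stand 73 mm ahead of it and the grasp point (between the pads) lies 54 mm ahead of it; x points along the fingers, y is the direction in which the jaws open and shut, and the axes are right-handed (so a half turn about x gives the same grasp; the last joint's range is limited). The gripper opens to 85 mm and grips with 20 to 120 N. Pads are 22 mm wide; open, the fingers measure 114 mm over their backs; the gripper's body (76 mm by 85 mm) begins 54 mm behind the grasp point. The pads swing forward as they close: fully open they stand 13 mm farther back than shut.
Start: joints at [-1.289, 0.332, -0.065, 1.46, 0.022, 1.35, -0.088], TCP at [0.188, 0.596, 0.304] pointing down, gripper open.
Joint ranges: [-2.6, 2.6], [-0.5, 2.12], [-1.47, 1.34], [0.16, 2.42], [-1.27, 4.41], [0.06, 2.06], [-2.6, 2.6]. Speed limits (rad/s): [2.22, 2.22, 2.79, 2.79, 3.14, 3.14, 3.14].

## Interface

Orientations are given as a unit quaternion [x, y, z, w].
In Python, from workcell import manip gives the robot as it stands. The module is installed in compiled form; this text tells all that it offers.
- The arm moves only by the tool arm_command, never from a script. Its argument "moves" is a list that holds one entry, the list of rows, each a list of 5 numbers: the closure, from 0 (fully open) to 1 (shut), then the shift along the tool's x, y, z in units of 25 mm (1.0 is 25 mm), then the turn about the tool's x in degrees. A call has 1 to 12 rows; each row shifts and turns the commanded pose from where the row before left it, along the tool's axes as they then stand; what a row does not reach is not made up. A row lasts 1/12 s, in which the tool goes at most 41.7 mm and 7.16 degrees, less where a joint would pass 70% of its speed; a pose out of reach is approached as far as the arm can. A call is refused whole if a number of a shift passes 1 or a number of a turn 7.16, either way. A call with a gripper value outside its range is refused whole. The fingers move at their own pace and stop on an object; "force" is the grip in N (left out, the last holds). Time passes only in rows, so rows that do not move let the fingers close. It gives the time, the measured TCP pose, the force and the opening at its end, in the units of the state.
- manip.get_obs(): the state, without advancing time (a new reading comes with each control period).
- manip.camera(name): name is "side" or "top"; returns the picture (400x640x3 uint8, red, green, blue); there is no depth.
- manip.camera_info(name): a dict with "vfov" (degrees; the focal length in pixels is half the picture's height over the tangent of half this angle, whatever the lens; pixels are square), "cx", "cy" (the principal point, pixels), "pose" (4x4, takes a point from camera to world coordinates). Camera axes: x right, y down, z forward; pixel columns grow to the right and rows downward; lengths in m; the calibration is good to about 2 mm. A picture is of the moment at which its call begins. camera_info takes no time and is no camera call.
- manip.hand_in(): hands the job in, once; it reports no verdict.
Trained networks look in the newest picture that a camera, given by its name, has taken for a name from the list of things; names that differ only in an ending like _2 or _b are one class to them, and where a whole thing is asked for, a point or a joint stands for the part that bears it (a point fixed in the world has none). Each returns a list of dicts, best first, with "confidence" (0 to 1); they miss things now and then, are a little off and sometimes report something else, mostly with a low value. They report only what shows in the picture. A call takes as long as a camera call.
- manip.regions_of(query, camera): "mask" (400x640 bool, what is visible of it) and "rect" ([left, top, right, bottom] in pixels, round what is visible of it).
- manip.pinpoint(query, camera): "pixel" ([row, column] in pixels: a listed point, or the origin of a listed thing).
The state is a dict: "clock": time; "joint_pos": joint angles; "joint_velocities": joint speeds; "tau": joint torques, N m; "position": TCP position; "ee_rot": TCP orientation; "ft_force": force on the tool from outside, world axes, zero at the start; "torque": the same for the moment, N m; "grip_width": opening from 0.0 (shut) to 1.0 (fully open).
Only numpy, scipy, OpenCV 4.12 (cv2) and the standard library are available. Lean on these libraries where they do the work, as an engineer would, in place of code of your own. Each camera call takes 0.05 s, during which the arm holds its last target.

## Task

The tasting is over, so lock up the sample chest: first push its lid fully shut, then swing the open shackle of the padlock on its front round until its free leg stands over the hole in the lid's hasp, and press the shackle straight down until the hidden pawl clicks and it stays down by itself. Leave the cups, bowls, jar, spoon and pencils where they are, standing as they stand.

Things in the scene. Friction and masses are not known exactly. Their poses are not given: they have to be found in the camera images.
- chest: wooden sample chest, fixed to the table, 190 (x) by 270 (y) by 115 mm high without its lid; origin at the centre of its underside; its -x face is the front, with the brass padlock built onto the middle of it; its z is up. Six tins stand inside below the rim
- lid (a joint): hinge of the chest's 12 mm thick wooden lid, rad: 0 fully shut, grows as it opens (up to 1.3); it turns about the chest's y axis through lid_hinge on the rear (+x) rim and stays where it is left (stiff hinge: a light push of a few newtons near the front edge shuts it). A 4 mm steel hasp tongue, 27 mm wide, stands out 28 mm from the lower front edge of the lid, 17 mm to +y of the middle; its 15 mm square hole comes down over the padlock's hole when the lid is shut
- lid_hinge (a point): point on the lid's hinge axis, 190 mm behind the lid's front edge, at the level of the lid's underside (115.5 mm above the table)
- lid_front (a point): middle of the front edge of the lid's top face; 190 mm from the hinge and 12 mm above the underside. It moves with the lid; its x axis points from the front to the hinge, its z is the lid's upward normal
- lock_hole (a point): centre of the mouth of the padlock's 15 mm square shackle hole, in the flat top of the brass lock body (body 60 wide along y, 28 deep along x, 50 mm high; its top 114.5 mm above the table, 1 mm under the closed hasp tongue). Axes as the chest's
- lock_pivot (a point): on the top of the lock body, on the upright axis about which the shackle swings: the captive long leg, 34 mm to -y of lock_hole. Axes as the chest's
- shackle_swing (a joint): turn of the shackle about its captive leg, rad: 0 when the free leg stands exactly over the hole; positive when it is swung out to the front (-x, seen from above counter-clockwise), 1.57 when it points straight out of the chest's front; limits -0.3 (near the chest front) and 2.3. Light friction (about 0.5 N at the free leg) holds it; there is no stop at 0. The free leg enters the hole if within about 4 mm (0.12 rad); otherwise it lands on the metal
- shackle_press (a joint): how far the shackle is pressed down, m: 0 fully raised, 0.022 at the bottom stop. A spring pushes it up (about 3 N raised, 6 N down); from 0.006 on the catch also pushes the hidden pawl aside (about 9 N in all); the pawl snaps over the catch at about 0.017, the force drops, and when let go the shackle is held at about 0.018; let go sooner, or pressed while swung out of line, and it springs back up. A red band on the captive leg shows while it is not down
- shackle_crown (a point): top of the steel shackle's crown, half-way between its legs: the place to press; 50 mm above the lock body's top while raised (about 165 mm above the table), 32 mm when locked. Round bar 9 mm thick, legs 34 mm apart, outer width 43 mm. Its y axis points from the captive to the free leg
- shackle_leg (a point): on the axis of the shackle's free leg, 20 mm above the lock body's top while raised; the leg (9 mm thick) is straight from 9 mm to 29 mm above the lock body's top, so its lower end clears the closed hasp tongue by 4 mm
- paper_cup: white paper cup with a brown sleeve, 80 mm across, 95 mm high, origin under its centre; a bystander in front of the chest to one side of the padlock
- tumbler: amber glass tumbler, 76 mm across, 85 mm high, origin under its centre; bystander on the other side of the padlock
- bowl_a: white tasting bowl, 100 mm across, 45 mm high, origin under its centre; bystander
- bowl_b: second white tasting bowl, the same; bystander
- bean_jar: jar with a black cap, 68 mm across, 100 mm high, origin under its centre; bystander
- spoon: steel tasting spoon 160 mm long lying on the table; bystander
- pencil_a: blue pencil 170 mm long lying on the table; bystander
- pencil_b: yellow pencil 170 mm long lying on the table; bystander

How it is judged:
By the outcome, as a careful person would: the job done as asked, in the order asked, and still so for the second after the job is handed in, with the robot touching nothing.
It also fails if it takes over 64 s, if anything falls off the work surface, if the arm or the gripper's body presses on something with over 40 N, if the wrist force passes 120 N, or if a joint passes its speed limit or range.

## Working session

There is one attempt and no reset: what is moved stays moved. The work goes in short steps, Python scripts to look and compute and a tool call to move; the robot and the scene stay as the last step left them, time stands still between calls to the robot, and variables do not carry over. Pictures are saved under pics/ and viewed, and the job is handed in when it is done.

Besides the shell and the picture viewer there is one more tool, called after ">>>" as a command line: name --argument value ..., lists and objects as JSON in quotes. arm_command: Moves the arm, as the interface text tells. Its arguments: {"type":"object","properties":{"moves":{"type":"array","items":{"type":"array","items":{"type":"array","items":{"type":"number"}}}},"force":{"type":"number"}},"required":["moves"]}

```bash
mkdir -p pics
cat > h.py <<'E'
import numpy as np, cv2
from workcell import manip
def snap(c,n):
    im=manip.camera(c); cv2.imwrite(f'pics/{n}.png',im[:,:,::-1]); return im
def ray(c,px):
    i=manip.camera_info(c); f=200/np.tan(np.radians(i['vfov'])/2); P=np.array(i['pose'])
    d=np.array([(px[1]-i['cx'])/f,(px[0]-i['cy'])/f,1.]); return P[:3,3],P[:3,:3]@d
def atz(c,px,z):
    o,d=ray(c,px); return o+d*(z-o[2])/d[2]
def proj(c,p):
    i=manip.camera_info(c); f=200/np.tan(np.radians(i['vfov'])/2); P=np.array(i['pose'])
    q=P[:3,:3].T@(np.array(p)-P[:3,3]); return np.array([q[1]/q[2]*f+i['cy'],q[0]/q[2]*f+i['cx']])
def tri(p1,p2):
    o1,d1=ray('side',p1);o2,d2=ray('top',p2)
    A=np.stack([d1,-d2],1); s=np.linalg.lstsq(A,o2-o1,rcond=None)[0]
    a=o1+s[0]*d1;b=o2+s[1]*d2; return (a+b)/2,np.linalg.norm(a-b)
E
python3 - <<'E'
from h import *
np.set_printoptions(precision=4,suppress=True)
o=manip.get_obs();print(o)
for c in('side','top'):
    snap(c,c+'0');i=manip.camera_info(c);print(c,i)
R={}
for n in ['lid_hinge','lid_front','lock_hole','lock_pivot','shackle_crown','shackle_leg','chest']:
    for c in('side','top'):
        r=manip.pinpoint(n,c); R[n,c]=r
        print(n,c,[(np.round(x['pixel'],1),round(x['confidence'],2)) for x in r[:2]])
    if R[n,'side'] and R[n,'top']: print(tri(R[n,'side'][0]['pixel'],R[n,'top'][0]['pixel']))
E
```

```text
{'clock': 0.0, 'joint_pos': array([-1.2886,  0.3329, -0.0647,  1.461 ,  0.0216,  1.3499, -0.0885]), 'joint_velocities': array([-0.0002,  0.0014,  0.0005, -0.0003, -0.001 , -0.0014,  0.    ]), 'tau': array([  0.0005, -62.5459,   0.0492, -39.1593,   0.016 ,   0.01  ,
        -0.    ]), 'position': array([0.1875, 0.5959, 0.3031]), 'ee_rot': array([ 0.1068,  0.699 , -0.1079,  0.6989]), 'ft_force': array([-0.7574, -0.2951,  0.8076]), 'torque': array([ 0.0521,  0.0148, -0.0043]), 'grip_width': 1.0035709004250335}
side {'vfov': 46.930105326907835, 'cx': 316.0667381710205, 'cy': 197.28243424940132, 'pose': array([[ 0.9967, -0.0454,  0.0666,  0.469 ],
       [-0.0798, -0.6717,  0.7365, -1.0327],
       [ 0.0113, -0.7395, -0.6731,  1.0921],
       [ 0.    ,  0.    ,  0.    ,  1.    ]])}
top {'vfov': 55.261227993900825, 'cx': 315.5332697252744, 'cy': 198.03287174276443, 'pose': array([[ 0.0287, -0.9838,  0.1772,  0.3633],
       [-0.9995, -0.0308, -0.0087,  0.0316],
       [ 0.014 , -0.1768, -0.9841,  1.183 ],
       [ 0.    ,  0.    ,  0.    ,  1.    ]])}
lid_hinge side [(array([216.3, 366.8])
[... 505 characters left out ...]
y([219.7, 301.3]), 0.81)]
lock_pivot top [(array([217.8, 345.5]), 0.65)]
(array([ 0.5075, -0.0632,  0.1172]), np.float64(0.012237384078293112))
shackle_crown side [(array([213.1, 292.5]), 0.6)]
shackle_crown top [(array([219.6, 354.6]), 0.57)]
(array([ 0.4891, -0.0836,  0.1677]), np.float64(0.0031059389810226394))
shackle_leg side [(array([220.9, 290.2]), 0.63), (array([242.4, 330. ]), 0.37)]
shackle_leg top [(array([229.7, 347.8]), 0.41)]
(array([ 0.474 , -0.0697,  0.1211]), np.float64(0.012712518398506286))
chest side [(array([243.8, 331.4]), 0.87), (array([212.7, 299.7]), 0.49)]
chest top [(array([250.1, 200.6]), 0.24)]
(array([ 0.5571,  0.5278, -0.6349]), np.float64(0.26712124780615193))
```

Run:
```python
import cv2
for c,(a,b,d,e) in {'side':(150,320,210,460),'top':(110,300,220,480)}.items():
    im=cv2.imread(f'pics/{c}0.png'); cv2.imwrite(f'pics/{c}0z.png',cv2.resize(im[a:b,d:e],None,fx=3,fy=3,interpolation=cv2.INTER_CUBIC))
```

```text
(no output)
```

View pics/side0.png

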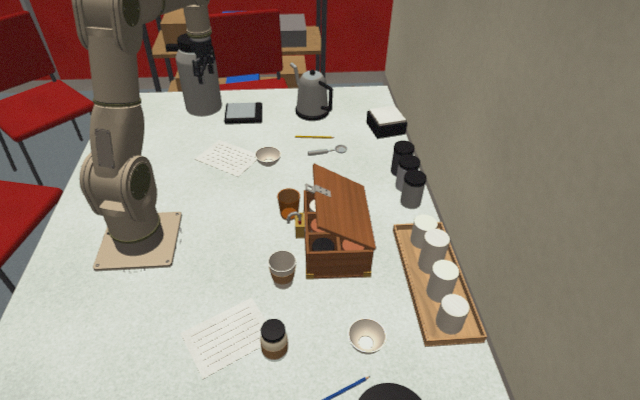

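View pics/top0.png

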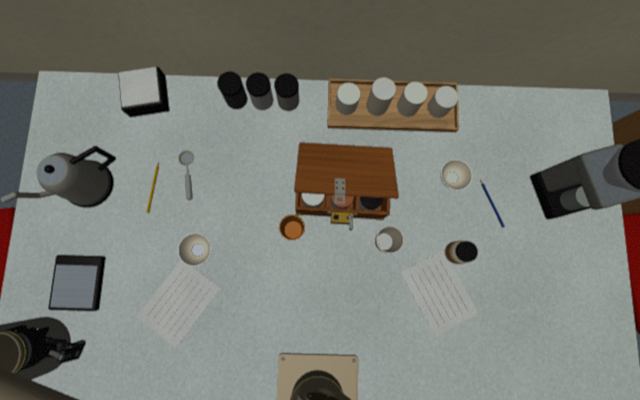

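```bash
ls pics
```

```text
side0.png
side0z.png
top0.png
top0z.png
```

View pics/side0z.png

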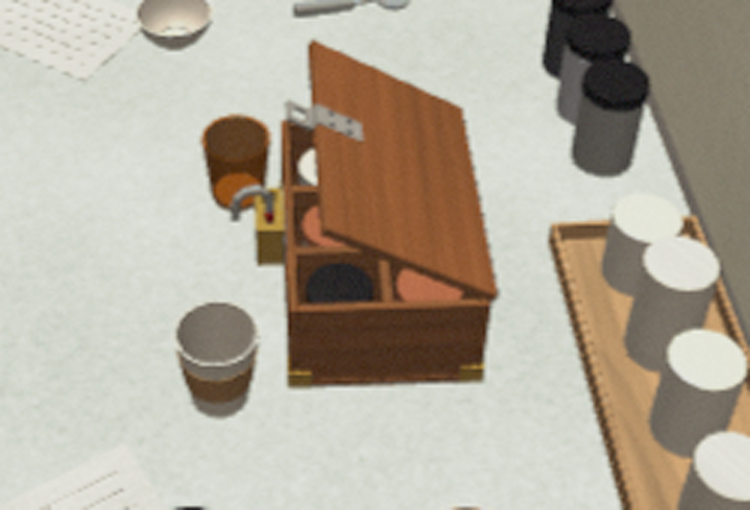

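View pics/top0z.png

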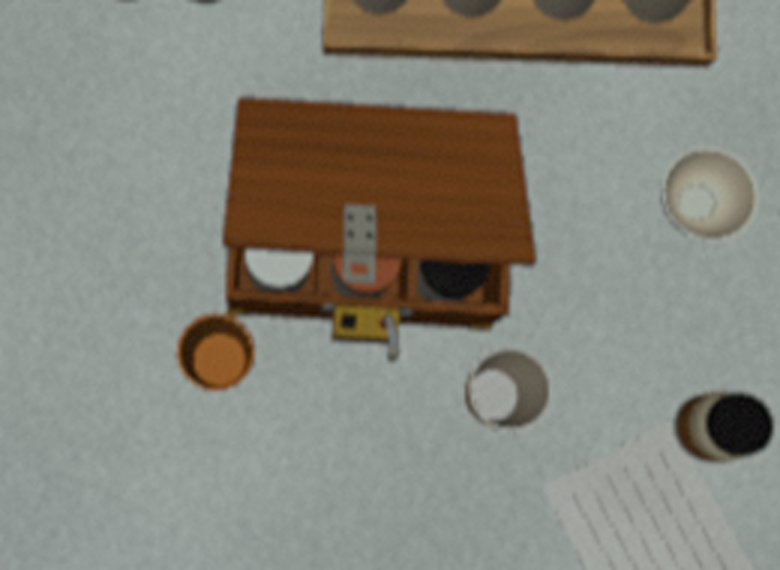

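```bash
cat > fit.py <<'E'
from h import *
from scipy.optimize import least_squares
T=lambda u,v:(110+v/3,220+u/3)
S=lambda u,v:(150+v/3,210+u/3)
h=.135
# kind, local coords, cam, pixel, weight
pts=[('c',(-.095,-h,0),'side',S(289,385),1),('c',(.095,-h,0),'side',S(484,380),1),('c',(-.095,-h,.115),'side',S(290,308),1),
('l',(0,-h,.012),'side',S(496,293),1),('l',(-.19,-h,.012),'side',S(323,235),1),('l',(-.19,h,.012),'side',S(311,41),1),('l',(0,h,.012),'side',S(462,108),1),
('l',(0,h,.012),'top',T(240,98),1),('l',(0,-h,.012),'top',T(517,115),1),('l',(-.19,h,.012),'top',T(225,245),1),('l',(-.19,-h,.012),'top',T(534,261),1),
('c',(-.095,h,.115),'top',T(229,304),1),('c',(-.095,-h,.115),'top',T(507,314),1),
('l',(0,0,0),'side',(216.3,366.8),.7),('l',(0,0,0),'top',(148.7,345.8),.7),('l',(-.19,0,.012),'side',(192.7,316.2),.7),('l',(-.19,0,.012),'top',(194.8,343.4),.7),
('c',(-.109,.017,.1145),'side',(215.1,301.5),.5),('c',(-.109,.017,.1145),'top',(218.9,333.8),.7),('c',(-.109,-.017,.1145),'side',(219.7,301.3),.5),('c',(-.109,-.017,.1145),'top',(217.8,345.5),.7)]
def W(p,q,kind):
    x,y,a,l=p[:4]; q=np.array(q,float)
    if kind=='l':
        u,w=q[0],q[2]; q=np.array([.095+u*np.cos(l)+w*np.sin(l),q[1],.1155-u*np.sin(l)+w*np.cos(l)])
    return np.array([x+np.cos(a)*q[0]-np.sin(a)*q[1],y+np.sin(a)*q[0]+np.cos(a)*q[1],q[2]])
def res(p):
    r=[]
    for k,q,c,px,w in pts: r+=list(w*(proj(c,W(p,q,k))-px))
    return r
if __name__=='__main__':
    np.set_printoptions(precision=4,suppress=True)
    s=least_squares(res,[.6,-.05,0,.5],loss='soft_l1'); p=s.x; print(p)
    for (k,q,c,px,w) in pts: print(k,q,c,proj(c,W(p,q,k))-px)
    J=s.jac; print('sd',np.sqrt(np.diag(np.linalg.inv(J.T@J))))
    print('hole',W(p,(-.109,.017,.1145),'c'),'piv',W(p,(-.109,-.017,.1145),'c'),'front',W(p,(-.19,0,.012),'l'))
    piv=np.array([-.109,-.017,0])
    for sw in np.arange(.6,2.4,.2):
        d=np.array([-np.sin(sw),np.cos(sw),0])
        L=W(p,piv+.034*d+[0,0,.1345],'c');C=W(p,piv+.017*d+[0,0,.1645],'c')
        print(sw,L,C,'leg t',proj('top',L),'s',proj('side',L),'cr t',proj('top',C),'s',proj('side',C))
E
python3 fit.py
python3 - <<'E'
from h import *
for n in ['paper_cup','tumbler','bowl_a','bean_jar']:
    for c in('top','side'):
        r=manip.pinpoint(n,c)
        for x in r[:2]: print(n,c,np.round(x['pixel'],1),round(x['confidence'],2),atz(c,x['pixel'],0))
E
```

```text
[ 0.616  -0.058  -0.0265  0.4994]
c (-0.095, -0.135, 0) side [ 0.1929 -0.8714]
c (0.095, -0.135, 0) side [-0.4355 -1.8911]
c (-0.095, -0.135, 0.115) side [ 0.1902 -1.3776]
l (0, -0.135, 0.012) side [0.246  0.1991]
l (-0.19, -0.135, 0.012) side [-1.3287 -1.5667]
l (-0.19, 0.135, 0.012) side [-0.0592 -2.2671]
l (0, 0.135, 0.012) side [-1.3402 -0.9382]
l (0, 0.135, 0.012) top [-1.996  -0.7942]
l (0, -0.135, 0.012) top [-2.2994  0.1648]
l (-0.19, 0.135, 0.012) top [-0.5475 -0.853 ]
l (-0.19, -0.135, 0.012) top [0.0762 0.7271]
c (-0.095, 0.135, 0.115) top [-3.1469 -1.3688]
c (-0.095, -0.135, 0.115) top [-1.0655  1.321 ]
l (0, 0, 0) side [ 0.2606 -0.1533]
l (0, 0, 0) top [-2.3092 -0.3397]
l (-0.19, 0, 0.012) side [ 0.2018 -2.6285]
l (-0.19, 0, 0.012) top [-0.7007  3.0655]
c (-0.109, 0.017, 0.1145) side [-0.2673 -2.6521]
c (-0.109, 0.017, 0.1145) top [-3.4144  2.6246]
c (-0.109, -0.017, 0.1145) side [ 3.1565 -2.1571]
c (-0.109, -0.017, 0.1145) top [-1.6319  2.9547]
sd [0.0015 0.0011 0.0082 0.0136]
hole [ 0.5075 -0.0381  0.1145] piv [ 0.5066 -0.0721  0.1145] front [ 0.5499 -0.0562  0.217 ]
0
[... 1497 characters left out ...]
18710339  0.        ]
paper_cup side [279.2 285.5] 0.98 [ 0.45868276 -0.18870886  0.        ]
tumbler top [232.8 291.7] 0.67 [0.46471774 0.0917769  0.        ]
tumbler side [217.9 288.8] 0.67 [0.47760291 0.06604644 0.        ]
bowl_a top [177.1 452.3] 0.88 [ 0.65778007 -0.41345802  0.        ]
bowl_a top [250.5 197.9] 0.83 [0.40207459 0.37605817 0.        ]
bowl_a side [163. 268.] 0.92 [0.40899919 0.36897504 0.        ]
bowl_a side [343.5 364. ] 0.8 [ 0.65677969 -0.41228262  0.        ]
bean_jar top [251.  454.8] 0.77 [ 0.42369084 -0.41305187  0.        ]
bean_jar side [347.1 272.1] 0.77 [ 0.41731701 -0.40499836  0.        ]
bean_jar side [223.4 300.6] 0.67 [0.51564281 0.03757471 0.        ]
```

```bash
cat >> h.py <<'E'
from scipy.spatial.transform import Rotation as R
def rows(target,yaw=0):
    o=manip.get_obs(); r=R.from_quat(o['ee_rot']); M=r.as_matrix()
    d=M.T@(np.array(target)-o['position']); 
    print('axes(cols)\n',M.round(3)); print('delta units',(d/.025).round(2))
E
python3 - <<'E'
from h import *
rows([.565,-.1,.33])
E
```

```text
axes(cols)
 [[-0.     0.3    0.954]
 [ 0.     0.954 -0.3  ]
 [-1.     0.    -0.   ]]
delta units [ -1.04 -22.04  22.76]
```

>>> arm_command --moves '[[[1, -0.5, 0, 0, 0], [1, -0.5, -0.9, 0.9, 0], [1, 0, -0.95, 0.95, 0], [1, 0, -0.95, 0.95, 0], [1, 0, -0.95, 0.95, 0], [1, 0, -0.95, 0.95, 0], [1, 0, -0.95, 0.95, 0], [1, 0, -0.95, 0.95, 0], [1, 0, -0.95, 0.95, 0], [1, 0, -0.95, 0.95, 0], [1, 0, -0.95, 0.95, 0], [1, 0, -0.95, 0.95, 0]]]'

```text
clock: 2.2
position: [0.3581, 0.2687, 0.3302]
ee_rot: [0.108, 0.699, -0.107, 0.699]
ft_force: [0.1, -0.2, 0.4]
grip_width: -0.002
```

>>> arm_command --moves '[[[1, 0, -0.95, 0.95, -7], [1, 0, -0.95, 0.95, -7], [1, 0, -0.95, 0.95, -2], [1, 0, -0.95, 0.95, 0], [1, 0, -0.95, 0.95, 0], [1, 0, -0.95, 0.95, 0], [1, 0, -0.95, 0.95, 0], [1, 0, -0.9, 0.95, 0], [1, 0, 0, 0, 0], [1, 0, 0, 0, 0]]]'

```text
clock: 3.03
position: [0.5277, 0.0665, 0.3296]
ee_rot: [0.014, 0.707, -0.014, 0.707]
ft_force: [-1.2, 0.2, -0.2]
grip_width: 0.005
```

Run:
```python
from h import *
o=manip.get_obs();print(o['clock'],o['position'],o['grip_width'],o['ft_force']);rows([.565,-.1,.33])
for c in('side','top'): snap(c,c+'1');print(c,proj(c,o['position']),proj(c,o['position']-[0,0,.073]))
a=cv2.imread('pics/side1.png')[100:320,180:460];b=cv2.imread('pics/top1.png')[120:300,240:440]
cv2.imwrite('pics/side1z.png',cv2.resize(a,None,fx=2.7,fy=2.7));cv2.imwrite('pics/top1z.png',cv2.resize(b,None,fx=3,fy=3))
```

```text
3.0333 [0.52765096 0.06652673 0.329638  ] 0.004577942604778219 [-1.2028395   0.18669734 -0.23380711]
axes(cols)
 [[ 0.001  0.04   0.999]
 [-0.     0.999 -0.04 ]
 [-1.    -0.     0.001]]
delta units [-0.01 -6.6   1.76]
side [135.74526012 302.92069932] [156.0184926  303.11360824]
top [192.80202652 297.03240286] [198.44550003 298.03137498]
```

View pics/side1z.png

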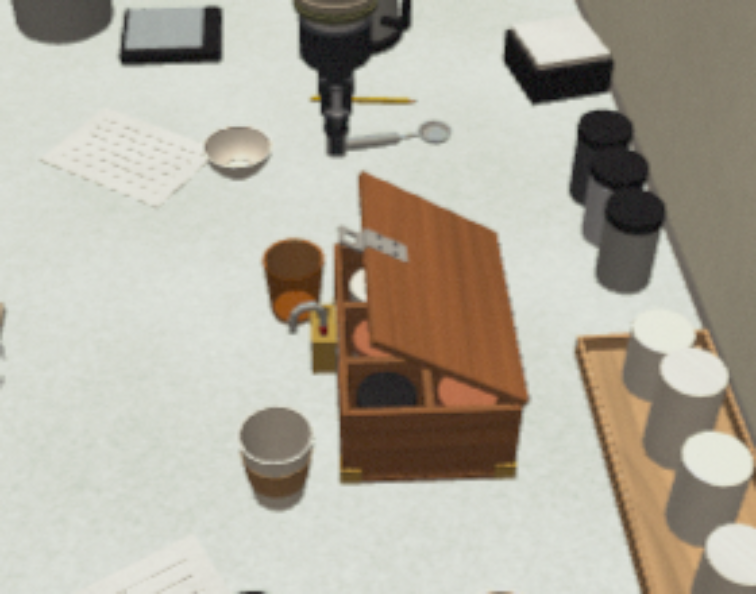

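View pics/top1z.png

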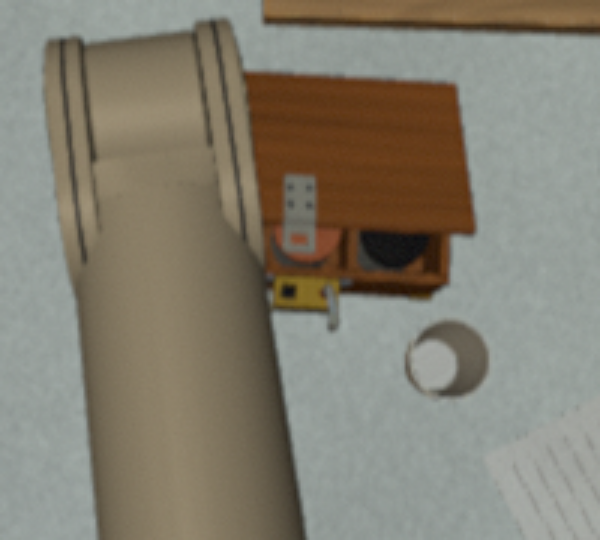

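>>> arm_command --moves '[[[1, 0, -0.95, 0.2, 0], [1, 0, -0.95, 0.2, 0], [1, 0, -0.95, 0.2, 0], [1, 0, -0.95, 0.2, 0], [1, 0, -0.95, 0.2, 0], [1, 0, -0.95, 0.2, 0], [1, 0, -0.9, 0.1, 0], [1, 0.6, 0, 0, 0], [1, 0.6, 0, 0, 0], [1, 0.2, 0, 0, 0], [1, 0, 0, 0, 0]]]'

```text
clock: 4.05
position: [0.5527, -0.0966, 0.2931]
ee_rot: [0.013, 0.708, -0.012, 0.706]
ft_force: [-0.6, 0.8, -0.0]
grip_width: -0.001
```

>>> arm_command --moves '[[[1, 0.3, 0, 0, 0], [1, 0.3, 0, 0, 0], [1, 0.3, 0, 0, 0], [1, 0.3, 0, 0, 0], [1, 0.3, 0, 0, 0], [1, 0, 0, 0, 0]]]'

```text
clock: 4.55
position: [0.5526, -0.0977, 0.2546]
ee_rot: [0.013, 0.708, -0.013, 0.706]
ft_force: [-0.3, 0.0, -0.2]
grip_width: -0.001
```

Run:
```python
from h import *
o=manip.get_obs();print(o['clock'],o['position'],o['ft_force'])
for c in('side','top'): snap(c,c+'2');print(c,proj(c,o['position']-[0,0,.073]))
a=cv2.imread('pics/side2.png')[120:300,220:440];cv2.imwrite('pics/side2z.png',cv2.resize(a,None,fx=3.3,fy=3.3))
```

```text
4.55 [ 0.55263665 -0.09774305  0.25460479] [-0.34123834  0.03791097 -0.23373564]
side [211.89559928 315.53045202]
top [196.06904417 360.76426438]
```

View pics/side2z.png

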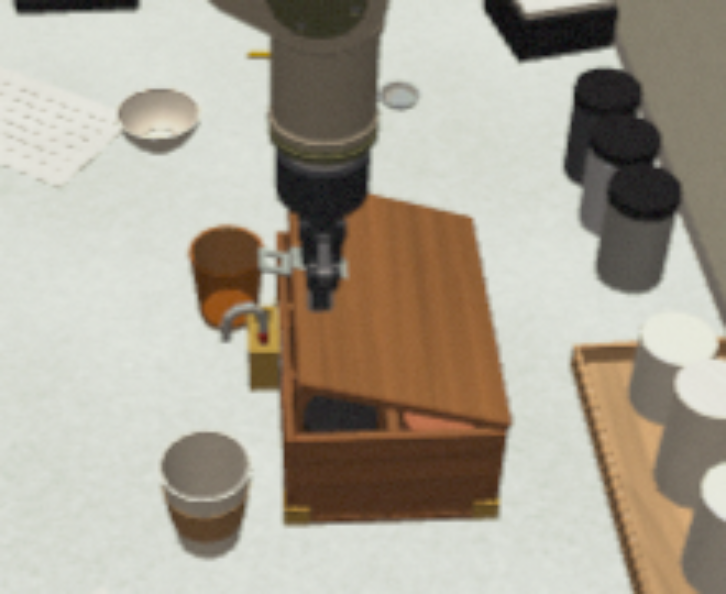

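The lid is following the closed fingertips (tip at zoomed (320,305)) and is partly shut. I'll keep pushing.

>>> arm_command --moves '[[[1, 0.3, 0, 0, 0], [1, 0.3, 0, 0, 0], [1, 0.3, 0, 0, 0], [1, 0.3, 0, 0, 0], [1, 0.3, 0, 0, 0], [1, 0.3, 0, 0, 0], [1, 0.2, 0, 0, 0], [1, 0, 0, 0, 0]]]'

```text
clock: 5.32
position: [0.5527, -0.0978, 0.205]
ee_rot: [0.013, 0.708, -0.013, 0.706]
ft_force: [-0.6, 0.0, 0.5]
grip_width: 0.003
```

>>> arm_command --moves '[[[1, 0.1, 0, 0, 0], [1, 0, 0, 0, 0]]]'

```text
clock: 5.48
position: [0.5533, -0.098, 0.2038]
ee_rot: [0.013, 0.707, -0.013, 0.707]
ft_force: [1.1, -0.3, 0.1]
grip_width: 0.0
```

>>> arm_command --moves '[[[1, 0.1, 0, 0, 0], [1, 0, 0, 0, 0]]]'

```text
clock: 5.65
position: [0.5533, -0.0979, 0.2013]
ee_rot: [0.013, 0.707, -0.013, 0.707]
ft_force: [-0.2, 0.2, -0.6]
grip_width: -0.004
```

>>> arm_command --moves '[[[1, 0.1, 0, 0, 0], [1, 0, 0, 0, 0]]]'

```text
clock: 5.82
position: [0.5535, -0.098, 0.2001]
ee_rot: [0.013, 0.707, -0.013, 0.707]
ft_force: [-3.9, 0.5, 10.6]
grip_width: 0.002
```

>>> arm_command --moves '[[[1, 0.1, 0, 0, 0], [1, 0, 0, 0, 0]]]'

```text
clock: 5.98
position: [0.5536, -0.0982, 0.1997]
ee_rot: [0.014, 0.706, -0.012, 0.707]
ft_force: [-15.7, 3.5, 34.7]
grip_width: -0.002
```

>>> arm_command --moves '[[[1, -0.8, 0, 0, 0], [1, -0.9, 0, 0, 0], [1, -0.9, 0.5, 0, 0], [1, -0.9, 0.9, 0, 0], [1, 0, 0.95, 0, 0], [1, 0, 0.95, 0, 0], [1, 0, 0.95, 0, 0], [1, 0, 0.95, 0, 0], [1, 0, 0.95, 0, 0], [1, 0, 0.95, 0, 0], [1, 0, 0, 0, 0]]]'

```text
clock: 6.9
position: [0.5594, 0.0853, 0.2835]
ee_rot: [0.011, 0.707, -0.01, 0.707]
ft_force: [-0.8, 1.0, 0.2]
grip_width: -0.001
```

Run:
```python
from h import *
np.set_printoptions(precision=4,suppress=True)
o=manip.get_obs();print(o['clock'],o['position'],o['ft_force'])
for c in('side','top'):
    snap(c,c+'3');print(c,proj(c,o['position']-[0,0,.073]))
    for n in ['lid_hinge','lid_front','lock_pivot','shackle_crown','shackle_leg']:
        r=manip.pinpoint(n,c); print(n,c,[(np.round(x['pixel'],1),round(x['confidence'],2)) for x in r[:2]])
a=cv2.imread('pics/side3.png')[150:300,240:420];cv2.imwrite('pics/side3z.png',cv2.resize(a,None,fx=4,fy=4))
a=cv2.imread('pics/top3.png')[130:265,270:430];cv2.imwrite('pics/top3z.png',cv2.resize(a,None,fx=4,fy=4))
```

```text
6.9 [0.5594 0.0853 0.2835] [-0.8352  0.9688  0.2063]
side [163.8737 313.1466]
lid_hinge side [(array([215.3, 365.8]), 0.59), (array([392.5, 340.6]), 0.21)]
lid_front side [(array([213.8, 303.6]), 0.68)]
lock_pivot side [(array([221.3, 300.4]), 0.6)]
shackle_crown side [(array([210.3, 293.3]), 0.4)]
shackle_leg side []
top [189.2928 291.8005]
lid_hinge top [(array([153.1, 342.9]), 0.75)]
lid_front top [(array([213.7, 341.5]), 0.62)]
lock_pivot top []
shackle_crown top [(array([219.8, 352.7]), 0.36)]
shackle_leg top [(array([229.2, 350.4]), 0.51)]
```

View pics/side3z.png

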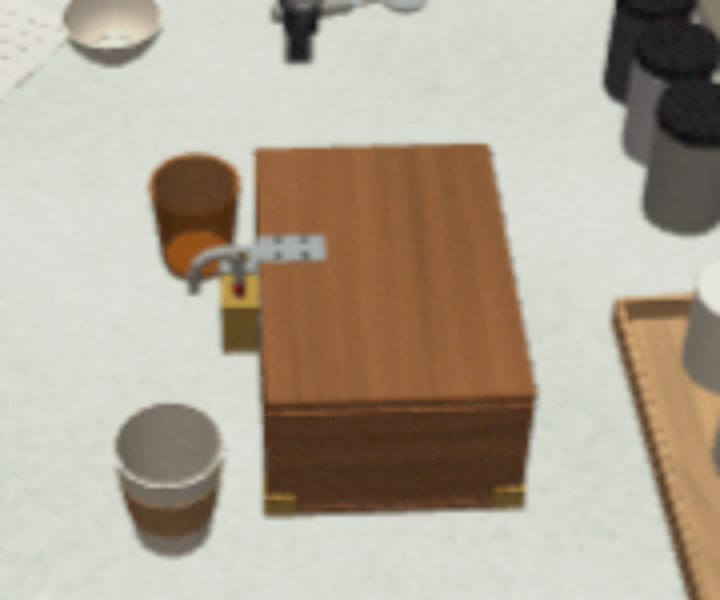

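View pics/top3z.png

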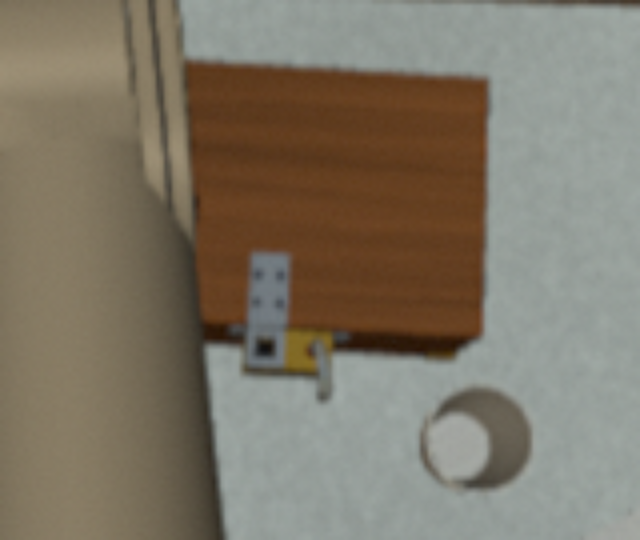

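Run:
```python
from h import *
np.set_printoptions(precision=4,suppress=True)
b=np.array([.9,1.6])
S=lambda u,v:np.array([150+(v+.5)/4-.5,240+(u+.5)/4-.5])-b
T=lambda u,v:np.array([130+(v+.5)/4-.5,270+(u+.5)/4-.5])
for n,p in [('F-',S(265,402)),('R-',S(533,396)),('F+',S(256,150)),('R+',S(489,145))]: print('side',n,atz('side',p,.1275))
for n,p in [('R-',T(488,78)),('F-',T(482,335))]: print('top',n,atz('top',p,.1275))
print('hole top',atz('top',T(264,347),.1195))
print('pivot base top',atz('top',T(315,350),.125))
print('bar start top',atz('top',T(320,345),.162),'bar end',atz('top',T(324,396),.150),atz('top',T(324,396),.13))
print('side bar bend top',atz('side',S(238,250),.16),'leg bottom',atz('side',S(193,292),.1235),'outer shoulder',atz('side',S(200,262),.152))
print('red band', atz('side',S(238,287),.117))
```

```text
side F- [ 0.5148 -0.1878  0.1275]
side R- [ 0.701  -0.1954  0.1275]
side F+ [0.5239 0.078  0.1275]
side R+ [0.7107 0.0717 0.1275]
top R- [ 0.7033 -0.1927  0.1275]
top F- [ 0.5162 -0.1873  0.1275]
hole top [ 0.5042 -0.0356  0.1195]
pivot base top [ 0.5025 -0.0709  0.125 ]
bar start top [ 0.5011 -0.0706  0.162 ] bar end [ 0.4679 -0.075   0.15  ] [ 0.47   -0.0771  0.13  ]
side bar bend top [ 0.5026 -0.0692  0.16  ] leg bottom [ 0.4686 -0.0737  0.1235] outer shoulder [ 0.4747 -0.0716  0.152 ]
red band [ 0.5022 -0.0643  0.117 ]
```

Run:
```python
from h import *
o=manip.get_obs();print(o['joint_pos']);rows([.4866,-.073,.2835])
```

```text
[-0.67826776  0.22353861  0.5322245   1.67723018 -0.11803029  1.2728244
  1.41134877]
axes(cols)
 [[ 0.     0.037  0.999]
 [ 0.     0.999 -0.037]
 [-1.     0.     0.   ]]
delta units [ 0.02 -6.19 -2.7 ]
```

>>> arm_command --moves '[[[0, 0, -0.9, -0.4, -2], [0, 0, -0.9, -0.4, -2], [0, 0, -0.9, -0.4, -2], [0, 0, -0.9, -0.4, -2], [0, 0, -0.9, -0.4, 0], [0, 0, -0.9, -0.4, 0], [0, 0, -0.4, -0.3, 0], [0, 0, 0, 0, 0], [0, 0, 0, 0, 0]]]'

```text
clock: 8.25
position: [0.4994, -0.0684, 0.284]
ee_rot: [-0.036, 0.706, 0.036, 0.706]
ft_force: [-0.1, 1.0, 0.0]
grip_width: 0.998
```

Run:
```python
from h import *
o=manip.get_obs();print(o['clock'],o['position'],o['joint_pos'],o['grip_width']);rows([.4866,-.073,.2835])
```

```text
8.25 [ 0.49944993 -0.06836485  0.28402497] [-0.53797087  0.06772783  0.61580319  1.83143981 -0.04198316  1.25476008
  1.76281524] 0.998342908948557
axes(cols)
 [[ 0.    -0.102  0.995]
 [ 0.001  0.995  0.102]
 [-1.     0.001  0.   ]]
delta units [ 0.02 -0.13 -0.53]
```

>>> arm_command --moves '[[[0, 0, -0.15, -0.5, 0], [0, 0.7, 0, 0, 0], [0, 0.7, 0, 0, 0], [0, 0.6, 0, 0, 0], [0, 0.4, 0, 0, 0], [0, 0, 0, 0, 0]]]'

```text
clock: 8.75
position: [0.4869, -0.0723, 0.222]
ee_rot: [-0.037, 0.707, 0.037, 0.705]
ft_force: [0.2, 0.5, 0.5]
grip_width: 0.999
```

Run:
```python
from h import *
o=manip.get_obs();print(o['clock'],o['position'],o['ft_force']);rows([.4866,-.073,.222])
for c in('side','top'):snap(c,c+'4')
a=cv2.imread('pics/side4.png')[150:300,240:420];cv2.imwrite('pics/side4z.png',cv2.resize(a,None,fx=4,fy=4))
```

```text
8.75 [ 0.48689304 -0.07225265  0.22200564] [0.17784117 0.45416678 0.48708414]
axes(cols)
 [[-0.003 -0.105  0.995]
 [-0.     0.995  0.105]
 [-1.     0.    -0.003]]
delta units [ 0.   -0.03 -0.01]
```

View pics/side4z.png

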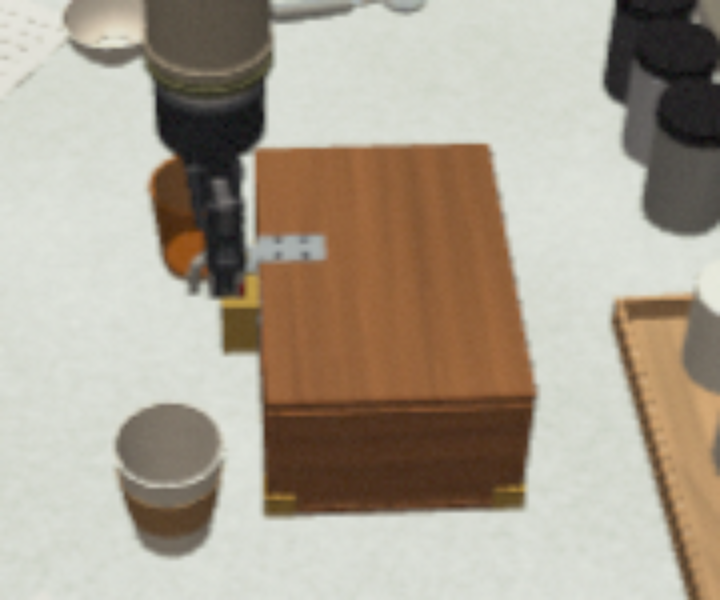

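The near finger at (225,290) stands in front of the shackle crown, with its legs visible either side. Closing now.

>>> arm_command --moves '[[[1, 0, 0, 0, 0], [1, 0, 0, 0, 0], [1, 0, 0, 0, 0], [1, 0, 0, 0, 0], [1, 0, 0, 0, 0], [1, 0, 0, 0, 0], [1, 0, 0, 0, 0], [1, 0, 0, 0, 0]]]' --force 25

```text
clock: 9.52
position: [0.4875, -0.0733, 0.2241]
ee_rot: [-0.036, 0.706, 0.037, 0.706]
ft_force: [-1.4, 2.1, 1.5]
grip_width: 0.09
```

Run:
```python
from h import *
o=manip.get_obs();print(o['clock'],o['position'],o['ft_force'],o['torque'],o['grip_width']*85)
for c in('side',):snap(c,c+'5')
a=cv2.imread('pics/side5.png')[150:300,240:420];cv2.imwrite('pics/side5z.png',cv2.resize(a,None,fx=4,fy=4))
```

```text
9.5167 [ 0.48745631 -0.07328086  0.22405188] [-1.36428127  2.1239081   1.52219281] [0.47391948 0.21876737 0.03038602] 7.634610318853772
```

View pics/side5z.png

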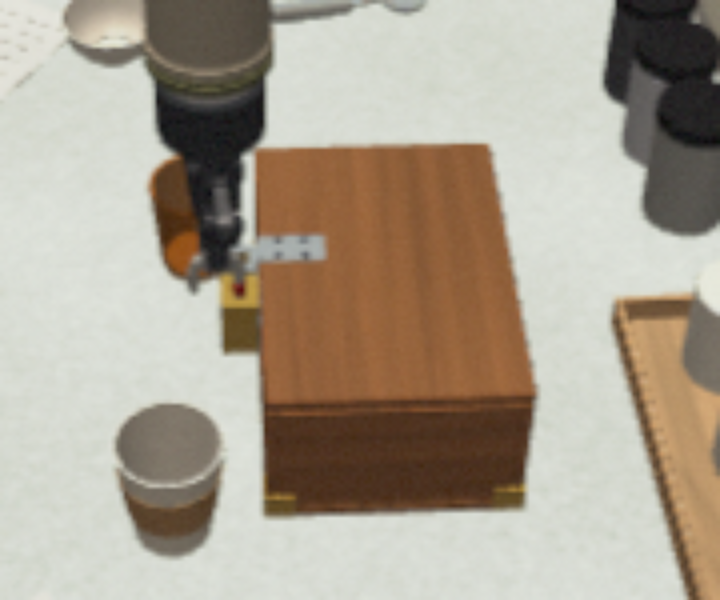

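>>> arm_command --moves '[[[1, 0, 0.08, 0.005, 7], [1, 0, 0.08, 0.005, 7], [1, 0, 0.08, 0.005, 7], [1, 0, 0.08, 0.005, 7], [1, 0, 0, 0, 0]]]'

```text
clock: 9.98
position: [0.4886, -0.065, 0.224]
ee_rot: [0.138, 0.694, -0.137, 0.694]
ft_force: [-2.1, 3.6, 2.8]
grip_width: 0.094
```

>>> arm_command --moves '[[[1, 0, 0.08, 0.005, 7], [1, 0, 0.08, 0.005, 7], [1, 0, 0.08, 0.005, 7], [1, 0, 0.08, 0.005, 7], [1, 0, 0.08, 0.005, 7], [1, 0, 0, 0, 0]]]'

```text
clock: 10.48
position: [0.4951, -0.0571, 0.224]
ee_rot: [0.339, 0.621, -0.338, 0.621]
ft_force: [-1.1, 5.9, 3.5]
grip_width: 0.091
```

>>> arm_command --moves '[[[1, 0, 0.08, 0.005, 7], [1, 0, 0.08, 0.005, 7], [1, 0, 0.08, 0.005, 7], [1, 0, 0.08, 0.005, 7], [1, 0, 0.08, 0.005, 7], [1, 0, 0, 0, 0], [1, 0, 0, 0, 0]]]'

```text
clock: 11.07
position: [0.5049, -0.0543, 0.2241]
ee_rot: [0.508, 0.492, -0.507, 0.492]
ft_force: [0.3, 6.5, 2.3]
grip_width: 0.09
```

Run:
```python
from h import *
np.set_printoptions(precision=4,suppress=True)
o=manip.get_obs();print(o['clock'],o['position'],o['ft_force'],o['torque'],o['grip_width']*85);rows([.504,-.054,.222])
for c in('side','top'):snap(c,c+'6')
a=cv2.imread('pics/side6.png')[150:300,240:420];cv2.imwrite('pics/side6z.png',cv2.resize(a,None,fx=4,fy=4))
```

```text
11.0667 [ 0.5049 -0.0543  0.2241] [0.3469 6.4532 2.3281] [ 1.5429 -0.0513  0.0293] 7.647528892689011
axes(cols)
 [[ 0.001  1.    -0.032]
 [ 0.002 -0.032 -1.   ]
 [-1.     0.001 -0.002]]
delta units [ 0.08 -0.04 -0.01]
```

View pics/side6z.png

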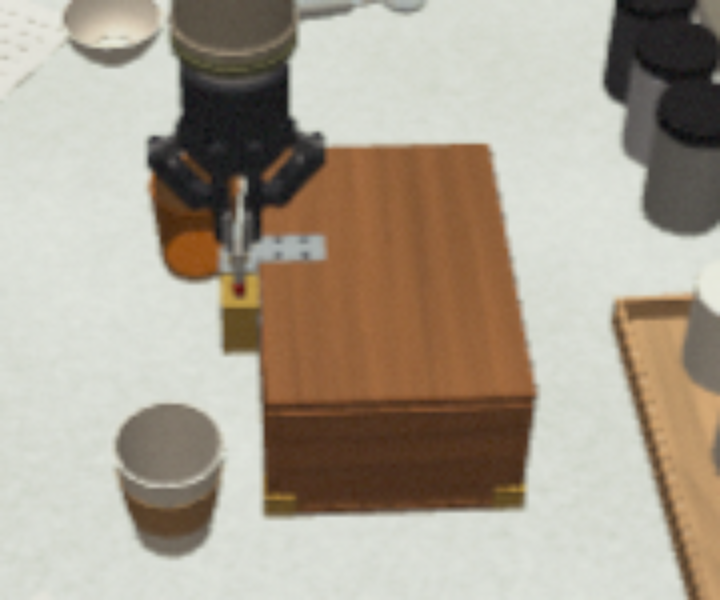

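>>> arm_command --moves '[[[1, 0.1, 0, -0.03, 0], [1, 0.1, 0, 0, 0], [1, 0, 0, 0, 0]]]'

```text
clock: 11.42
position: [0.5048, -0.0541, 0.2188]
ee_rot: [0.509, 0.492, -0.508, 0.492]
ft_force: [0.0, 5.3, 2.6]
grip_width: 0.087
```

>>> arm_command --moves '[[[1, 0.1, 0, 0, 0], [1, 0.1, 0, 0, 0], [1, 0, 0, 0, 0]]]'

```text
clock: 11.67
position: [0.5049, -0.0542, 0.2143]
ee_rot: [0.509, 0.492, -0.508, 0.492]
ft_force: [-0.1, 7.4, 6.4]
grip_width: 0.092
```

>>> arm_command --moves '[[[1, 0.1, 0, 0, 0], [1, 0.1, 0, 0, 0], [1, 0, 0, 0, 0]]]' --force 40

```text
clock: 11.92
position: [0.5046, -0.0542, 0.2086]
ee_rot: [0.509, 0.492, -0.508, 0.492]
ft_force: [3.7, 5.4, -7.7]
grip_width: 0.084
```

Run:
```python
from h import *
np.set_printoptions(precision=4,suppress=True)
o=manip.get_obs();print(o['clock'],o['position'],o['ft_force'],o['torque'],o['grip_width']*85)
for c in('side','top'):snap(c,c+'7')
a=cv2.imread('pics/side7.png')[180:250,270:350];b=cv2.imread('pics/side6.png')[180:250,270:350];cv2.imwrite('pics/side7z.png',cv2.resize(np.hstack([b,a]),None,fx=5,fy=5))
```

```text
11.9167 [ 0.5046 -0.0542  0.2086] [ 3.6935  5.4045 -7.6924] [ 1.1715 -0.8344  0.0137] 7.178761293805329
```

View pics/side7z.png

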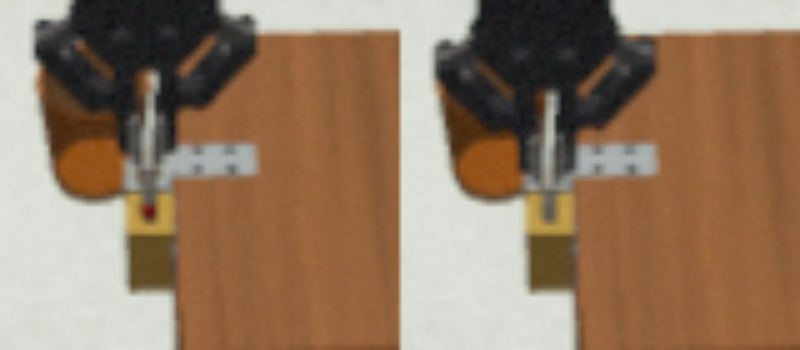

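The shackle has dropped and the red band is hidden: at (150,212) in the left view, it's gone in the right one. I'll let go, lift and check.

>>> arm_command --moves '[[[0, 0, 0, 0, 0], [0, 0, 0, 0, 0], [0, 0, 0, 0, 0], [0, 0, 0, 0, 0], [0, 0, 0, 0, 0], [0, -0.7, 0, 0, 0], [0, -0.8, 0, 0, 0], [0, -0.8, 0, 0, 0], [0, -0.8, 0, 0, 0], [0, 0, 0, 0, 0]]]'

```text
clock: 12.85
position: [0.5057, -0.0553, 0.29]
ee_rot: [0.511, 0.49, -0.508, 0.492]
ft_force: [0.8, 0.1, 0.3]
grip_width: 0.999
```

Run:
```python
from h import *
np.set_printoptions(precision=4,suppress=True)
o=manip.get_obs();print(o['clock'],o['position'],o['ft_force'],o['grip_width']*85)
for c in('side','top'):snap(c,c+'8')
a=cv2.imread('pics/side8.png')[180:250,270:350];b=cv2.imread('pics/side6.png')[180:250,270:350];cv2.imwrite('pics/side8z.png',cv2.resize(np.hstack([b,a]),None,fx=5,fy=5))
```

```text
12.85 [ 0.5057 -0.0553  0.29  ] [0.8273 0.0894 0.292 ] 84.95446910244227
```

View pics/side8z.png

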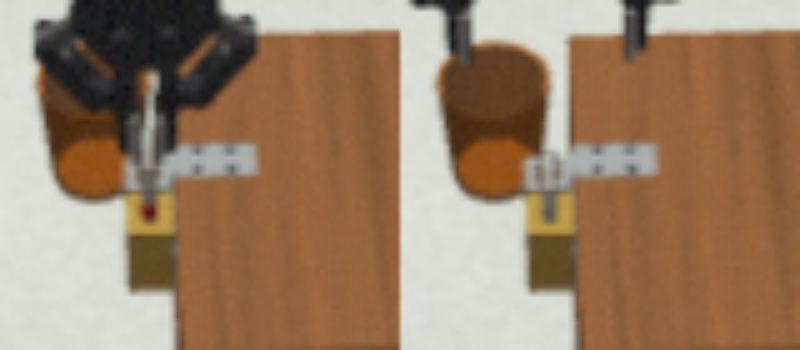

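>>> arm_command --moves '[[[0, -0.6, 0, 0, 0], [0, -0.6, 0, -0.9, 0], [0, 0, 0, -0.95, 0], [0, 0, 0, -0.95, 0], [0, 0, 0, -0.95, 0], [0, 0, 0, -0.95, 0], [0, 0, 0, -0.95, 0], [0, 0, 0, -0.95, 0], [0, 0, 0, -0.95, 0], [0, 0, 0, 0, 0]]]'

```text
clock: 13.78
position: [0.5104, 0.139, 0.3148]
ee_rot: [-0.507, -0.493, 0.508, -0.492]
ft_force: [-0.1, 0.2, -1.1]
grip_width: 0.999
```

Run:
```python
from h import *
np.set_printoptions(precision=4,suppress=True)
o=manip.get_obs();print(o['clock'],o['position'])
b=np.array([.9,1.6])
for z in(.1645,.1465): print(z,'side',proj('side',[.5042,-.054,z])+b,'top',proj('top',[.5042,-.054,z]))
for c in('side','top'):
    snap(c,c+'9');r=manip.pinpoint('shackle_crown',c);print(c,[(x['pixel'],x['confidence']) for x in r[:2]])
a=cv2.imread('pics/side9.png')[160:300,250:430];cv2.imwrite('pics/side9z.png',cv2.resize(a,None,fx=4,fy=4))
a=cv2.imread('pics/top9.png')[130:265,250:430];cv2.imwrite('pics/top9z.png',cv2.resize(a,None,fx=4,fy=4))
```

```text
13.7833 [0.5104 0.139  0.3148]
0.1645 side [207.3868 299.381 ] top [214.4169 343.5632]
0.1465 side [211.8149 299.4749] top [215.3022 342.9966]
side [([205.7, 300.0], 0.54)]
top [([215.1, 345.5], 0.62)]
```

View pics/side9z.png

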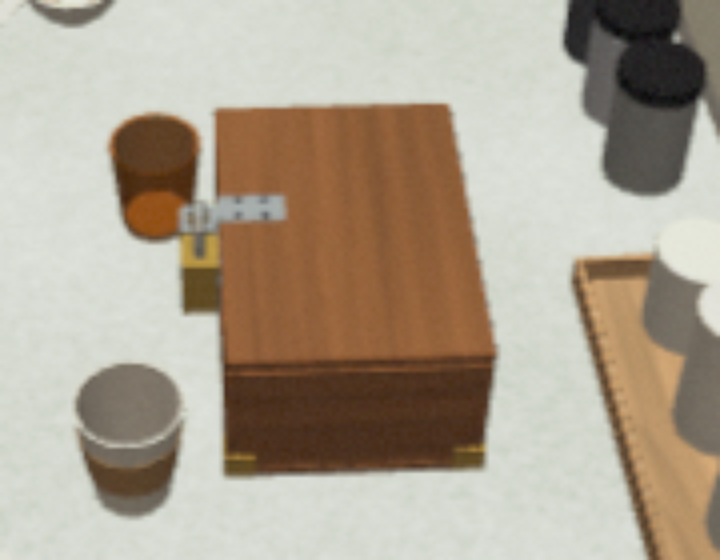

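View pics/top9z.png

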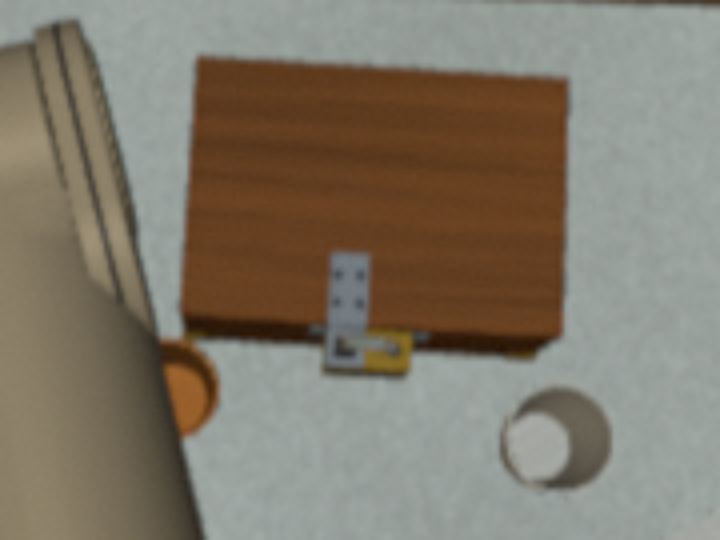

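View pics/side9.png

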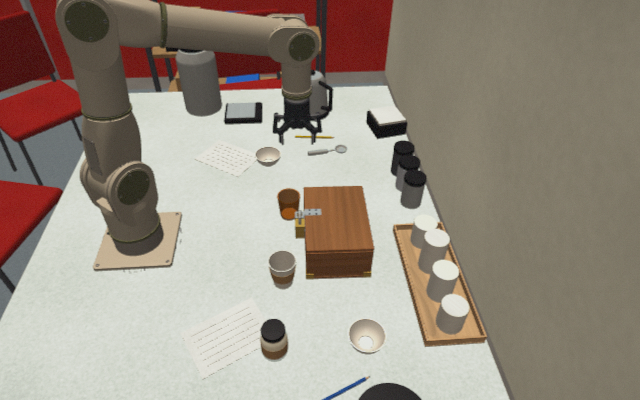

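Both pictures agree with "locked":
- The shackle bar is low over the hasp, at about row 212 and column 300 in the side view. My projection gives 211.8 for locked and 207.4 for raised.
- No red band shows, and the free leg is in the hasp hole.
- The lid is flush, and the cups and bowls stand as before.

The network's 205.7 for the crown (confidence 0.54) lies off the visible steel, so I'm discounting it. I'm handing in.

Run:
```python
from workcell import manip
print(manip.hand_in())
```

```text
the job is handed in; nothing more can be done
None
```

The chest is locked and I've handed the job in; it took about 14 s of the 64 s allowed. I pushed the lid shut with closed fingertips. Then I gripped the shackle crown, swung it about 98° round until its free leg stood over the hasp hole, pressed it down, let go and backed away.

**Last checks:**
- **Shackle:** it stayed down by itself for about 1.5 s after I let go, with the red band hidden. In the side picture the crown is at about row 212, where I expected it when locked (211.8).
- **Lid:** it looks flush in both views. When I pushed it shut, it stopped firmly at the expected height, with a peak of about 35 N at the wrist.
- **Other things:** the cup, tumbler, bowls, jar, spoon and pencils looked unmoved and were standing as before.

**What disagreed:**
- **Crown position:** the network put the crown at row 205.7 in the side view, with 0.54 confidence, which would fit a raised shackle. I discounted it because no steel shows there.
- **Click:** I judged it from the shackle staying down. I saw no clean 9 N peak and drop at the wrist. The last reading before I let go was a 7.7 N downward pull, which I didn't explain.
- **Side camera:** it read about 1.6 pixels off against the fingertips, and I corrected for that.

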